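Lift the blue guest soap off its stand with the tongs

TASK

The stand under the blue ball of soap is to be wiped. Pick up the tongs from the counter, close their tips on the blue soap and lift it off its stand, touching the soap with the tongs only and leaving the other soaps, the bottle and the brush where they are. Finish while still holding the tongs with the soap pinched in their tips, steady, with the soap at least 10 cm above the counter: do not put anything down.

Things in the scene. Friction and masses are not known exactly. Their poses are not given: they have to be found in the camera images.
- tongs: Spring tongs lying on the counter, blades side by side: black back block, steel blades, black grip pads halfway and black tips. 217 mm long, 26 mm high, 120 g. Origin on the underside, on the centre line between the grip pads, near the centre of mass; x to the tips, y to the left blade, z up. Grip them across y on the pads: x = -25 to 25 mm, full height, 54 mm over their outer faces at rest.
- tongs_tip (a point): Middle of the space between the two tips: on the tongs' centre line, 83 mm ahead of the tongs' origin and 13 mm above their underside. The tips' faces reach 17 mm from it forward and back and 13 mm up and down; each tip is 5 mm thick. It does not move when the tongs are squeezed. Axes as the tongs'.
- jaw_left: The tongs' left blade (+y of the tongs). Origin at its hinge, 100 mm behind the tongs' origin. Both blades swing in together: pads 54 mm apart over their outer faces (rest) = tips' inner faces 66 mm apart; pads 48 = tips 55; pads 40 = tips 40 and parallel, as on the soap; pads 24 = tips 11 (stop).
- jaw_right: The tongs' right blade, mirror image of the left. Springs push each pad outward with about 3 N at rest and 4.5 N at 40 mm: a light squeeze carries the tongs with their tips open, a grip of 20 N pinches the soap with about 7 N; loosened, they reopen by themselves.
- soap_blue: Blue ball of hard soap, 40 mm across, 36 g, on one of the three stands (any of them). Origin at its centre, 55 mm above the counter; its axes mean nothing.
- soap_pink: Pink ball of soap, 40 mm across, on another stand. Origin at its centre. Leave alone.
- soap_cream: Cream ball of soap, 40 mm across, on another stand. Origin at its centre. Leave alone.
- soap_tray: Wooden soap tray fixed to the counter, 100 x 310 x 8 mm, with three dark wooden egg-cup stands in a row along its y axis at y = -100, 0 and 100 mm; each is at most 34 mm across and its rim is 38 mm above the counter. Origin under its centre; x points away from the robot, give or take its yaw.
- oil_bottle: Amber bottle with black cap, 48 mm across, 140 mm tall, standing. Origin at the centre of its underside. Leave alone.
- hair_brush: Wooden hair brush lying on the counter bristles up, about 190 mm long, 60 mm wide, 29 mm high. Origin on its underside near its middle; head to +x. Leave alone.

How it is judged:
By the outcome, as a careful person would: the job done as asked, in the order asked, and still so for the second after the job is handed in, while the arm keeps its last pose, push and grip.
It also fails if it takes over 48 s, if anything falls off the work surface, if the arm or the gripper's body presses on something with over 40 N, if the wrist force passes 120 N, or if a joint passes its speed limit or range.

ROBOT

A 7-joint arm with a two-finger parallel gripper is mounted at the origin on the work surface. World frame = base frame: x ahead of the robot, y to its left, z up, the work surface at z = 0. Lengths are in m, angles in rad, forces in N, time in s.
With the tool pointing down it reaches from about 0.425 to 0.925 m from the base axis. Payload 6.8 kg.
Tool frame: the origin (TCP) lies at the very end of the fingers, on their centre line; the grasp point (between the pads) lies 19 mm behind it; z points along the fingers, y is the line along which they close (so a half turn about z gives the same grasp; the last joint's range is limited). The gripper opens to 85 mm and grips with 20 to 120 N. Pads are 22 mm wide; open, the fingers measure 114 mm over their backs; the gripper's body (76 mm by 85 mm) begins 54 mm behind the grasp point. The pads swing forward as they close: fully open they stand 13 mm farther back than shut.
Start: joints at [1.136, 0.477, 0.022, 1.555, -0.011, 1.109, -0.083], TCP at [0.217, -0.639, 0.193] pointing down, gripper open.
Joint ranges: [-2.96, 2.96], [-0.34, 2.1], [-1.41, 1.46], [0.24, 2.44], [-1.37, 4.51], [0.17, 1.92], [-2.96, 2.96]. Speed limits (rad/s): [2.39, 2.39, 3.14, 3.14, 3.14, 3.14, 3.14].

INTERFACE

Orientations are given as a rotation vector (axis times angle).
In Python, from bench import r gives the robot as it stands.
- The arm moves only by the shell command python3 -m jog 'ROWS' [FORCE]. ROWS is JSON, a list of rows, each an object of numbers: "fingers": the finger opening in m, from 0 to 0.0854; "x", "y", "z": the shift along the tool's x, y, z in m; "rx", "ry", "rz": the turn, a rotation vector about the tool's x, y, z in degrees. In form: [{"fingers": .., "x": .., "y": .., "z": .., "rx": .., "ry": .., "rz": ..}, ...]. A call has 1 to 8 rows; each row shifts and turns the commanded pose from where the row before left it, along the tool's axes as they then stand; what a row does not reach is not made up. A row lasts 1/8 s, in which the tool goes at most 62.5 mm and 10.7 degrees, less where a joint would pass 70% of its speed; a pose out of reach is approached as far as the arm can. A call is refused whole if a number of a shift passes 0.0625 or a number of a turn 10.7, either way. A call with a gripper value outside its range is refused whole. The fingers move at their own pace and stop on an object; FORCE is the grip in N (left out, the last holds). Time passes only in rows, so rows that do not move let the fingers close. It gives the time, the measured TCP pose, the force, the opening and the grip force at its end, in the units of the state.
- r.get_obs(): the state, without advancing time (a new reading comes with each control period).
- r.grab_frame(name): name is "side" or "top"; returns (picture, depth): 400x640x3 uint8, red, green, blue; 400x640 float32, m along the optical axis (not along the pixel's ray), 0 where there is no reading.
- r.get_calibration(name): a dict with "mtx" (3x3 intrinsics, pixels), "extrinsics" (4x4, takes a point from camera to world coordinates). Camera axes: x right, y down, z forward; pixel columns grow to the right and rows downward; lengths in m; the calibration is good to about 2 mm. A picture is of the moment at which its call begins. get_calibration takes no time and is no camera call.
- r.hand_in(): hands the job in; it is judged then, once.
Trained networks look in the newest picture that a camera, given by its name, has taken for a name from the list of things; names that differ only in an ending like _2 or _b are one class to them, and where a whole thing is asked for, a point or a joint stands for the part that bears it (a point fixed in the world has none). Each returns a list of dicts, best first, with "score" (0 to 1); they miss things now and then, are a little off and sometimes report something else, mostly with a low value. They report only what shows in the picture. A call takes as long as a camera call.
- r.search_frame(target, camera): "xyz" ([x, y, z] in m, in world coordinates, good to about 4 mm: the middle of the surface that is visible of it).
- r.landmark_of(target, camera): "xyz" ([x, y, z] in m, in world coordinates, good to about 4 mm: a listed point, or the origin of a listed thing).
The state is a dict: "clock": time; "joints": joint angles; "qvel": joint speeds; "tau": joint torques, N m; "tcp_pos": TCP position; "orientation": TCP orientation; "contact_force": force on the tool from outside, world axes, zero at the start; "moment": the same for the moment, N m; "grip_width": finger opening in m; "gripper_force": force on a finger pad.
Only numpy, scipy, OpenCV 4.12 (cv2) and the standard library are available. Lean on these libraries where they do the work, as an engineer would, in place of code of your own. Each camera call takes 0.05 s, during which the arm holds its last target. There are 200 camera calls.

## Working session

There is one attempt and no reset: what is moved stays moved. The work goes in short steps, Python scripts to look and compute and a shell command to move; the robot and the scene stay as the last step left them, time stands still between calls to the robot, and variables do not carry over. Pictures are saved under pics/ and viewed, at most 14 in all, crops included, and the job is handed in when it is done.

```bash
mkdir -p pics; python3 - <<'E'
from bench import r
import cv2,numpy as np
for c in("top","side"):
    p,d=r.grab_frame(c);cv2.imwrite(f"pics/{c}0.png",p[:,:,::-1])
    for n in["tongs","tongs_tip","jaw_left","jaw_right","soap_blue","soap_pink","soap_cream","soap_tray","oil_bottle","hair_brush"]:
        print(c,n,[(np.round(a["xyz"],3).tolist(),round(a["score"],2)) for a in r.landmark_of(n,c)[:2]])
    k=r.get_calibration(c);print(k["mtx"].tolist(),np.round(k["extrinsics"],3).tolist())
o=r.get_obs();print(o["clock"],o["tcp_pos"],o["orientation"],o["grip_width"])
E
```

```text
top tongs [([0.437, -0.323, 0.0], 0.95)]
top tongs_tip [([0.51, -0.364, 0.014], 0.57)]
top jaw_left [([0.511, -0.362, 0.013], 0.62), ([0.354, -0.27, 0.002], 0.52)]
top jaw_right [([0.349, -0.285, 0.001], 0.86), ([0.356, -0.268, 0.0], 0.58)]
top soap_blue [([0.586, 0.135, 0.058], 0.79)]
top soap_pink [([0.591, 0.23, 0.058], 0.68)]
top soap_cream [([0.578, 0.03, 0.058], 0.52)]
top soap_tray [([0.586, 0.135, 0.003], 0.76)]
top oil_bottle [([0.735, -0.285, -0.001], 0.59)]
top hair_brush [([0.418, 0.374, 0.0], 0.86)]
[[459.7022778293476, 0.0, 311.4873092099577], [0.0, 459.7022778293476, 200.35285728415838], [0.0, 0.0, 1.0]] [[-0.022, -0.998, 0.061, 0.487], [-1.0, 0.022, 0.009, 0.022], [-0.01, -0.061, -0.998, 1.157], [0.0, 0.0, 0.0, 1.0]]
side tongs [([0.438, -0.32, -0.004], 0.87), ([0.51, -0.362, 0.015], 0.67)]
side tongs_tip [([0.508, -0.364, 0.014], 0.9)]
side jaw_left [([0.355, -0.269, 0.005], 0.75)]
side jaw_right [([0.345, -0.282, 0.0], 0.64)]
side soap_blue [([0.584, 0.133, 0.055], 0.66)]
side soap_pink [([0.593, 0.232, 0.056], 0.7), ([0.35, -0.283, 0.001], 0.54)]
side soap_cream [([0.579, 0.029, 0.055], 0.56)]
side soap_tray [([0.586, 0.127, 0.001], 0.86), ([0.438, -0.324, 0.0], 0.56)]
side oil_bottle [([0.741, -0.288, -0.0], 0.88)]
side hair_brush [([0.414, 0.371, -0.002], 0.75)]
[[417.3799470772462, 0.0, 319.3304566957018], [0.0, 417.3799470772462, 204.50848427798726], [0.0, 0.0, 1.0]] [[0.999, -0.007, 0.038, 0.52], [-0.035, -0.58, 0.814, -0.861], [0.017, -0.814, -0.58, 0.693], [0.0, 0.0, 0.0, 1.0]]
1.1 [ 0.21665594 -0.6392851   0.19341875] [ 3.09976048e+00  5.10949293e-01 -2.31085661e-05] 0.08511932257745172
```

View pics/top0.png

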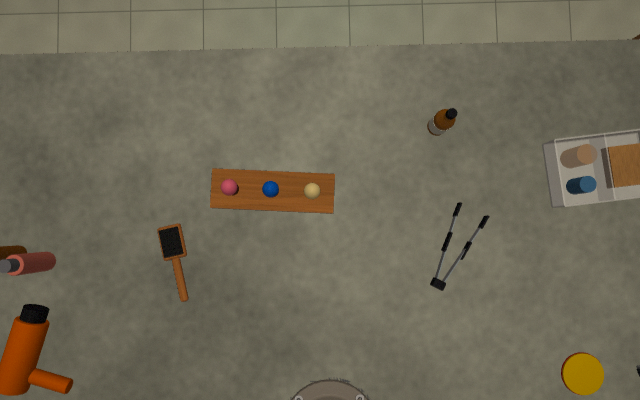

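View pics/side0.png

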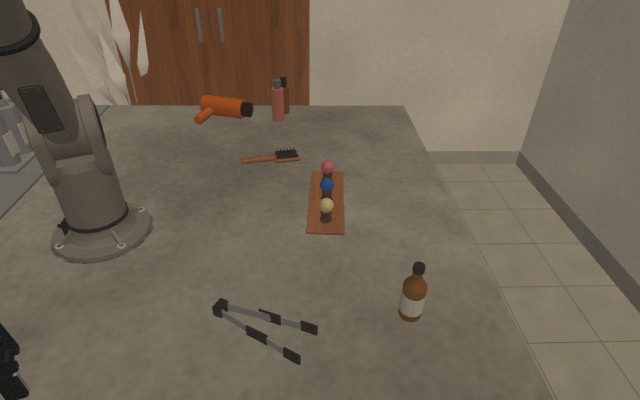

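Pictures: the blue soap is on the middle stand (top px 270,189), pink at (230,187) and cream at (312,190). The tongs' back block is at (438,284), tips at (458,209) and (484,221), pads at about (447,241) and (466,249). Next I refine the pose with the pixels.

```bash
cat > h.py <<'E'
from bench import r
import cv2,numpy as np
from scipy.spatial.transform import Rotation as R
def ray(c,u,v,z):
    k=r.get_calibration(c);E=np.array(k["extrinsics"]);d=E[:3,:3]@np.linalg.solve(np.array(k["mtx"]),[u,v,1]);o=E[:3,3]
    return o+d*(z-o[2])/d[2]
def blobs(c,p,mask,z,amin=15):
    n,_,s,ce=cv2.connectedComponentsWithStats(mask.astype(np.uint8))
    for i in range(1,n):
        if s[i,4]>=amin: print(c,np.round(ce[i],1),s[i,4],np.round(ray(c,*ce[i],z),4))
def plan(target,yaw):
    """tool-down target TCP, tool x at yaw(deg): shift in current tool axes, rz"""
    o=r.get_obs();T=R.from_rotvec(o["orientation"]);M=T.as_matrix()
    y=np.degrees(np.arctan2(M[1,0],M[0,0]))
    print("t",o["clock"],"tcp",np.round(o["tcp_pos"],4),"yaw",round(y,2),"zax",np.round(M[:,2],3),"w",round(o["grip_width"],4),"j",np.round(o["joints"],2))
    print("shift tool",np.round(M.T@(np.array(target)-o["tcp_pos"]),4),"rz",round((y-yaw+180)%360-180,2))
E
python3 - <<'E'
from h import *
p=cv2.imread("pics/top0.png");q=p[190:300,415:500]
m=np.zeros(p.shape[:2]);m[190:300,415:500]=q.max(2)<45
blobs("top",p,m,.024)
hsv=cv2.cvtColor(p,cv2.COLOR_BGR2HSV)
b=(hsv[...,0]>100)&(hsv[...,0]<130)&(hsv[...,1]>150);b[:150]=0;b[220:]=0;b[:,:200]=0;b[:,340:]=0
blobs("top",p,b,.058)
plan([.437,-.322,.15],-30)
E
```

```text
top [456.8 209. ] 60 [ 0.5275 -0.3249  0.024 ]
top [482.9 221.5] 63 [ 0.4953 -0.3875  0.024 ]
top [446.3 241.4] 87 [ 0.4488 -0.296   0.024 ]
top [466.1 248.1] 56 [ 0.4312 -0.3437  0.024 ]
top [437.6 283.3] 120 [ 0.3475 -0.2709  0.024 ]
top [270.1 188.5] 195 [0.5853 0.1303 0.058 ]
t 1.1 tcp [ 0.2167 -0.6393  0.1934] yaw 18.72 zax [-0. -0. -1.] w 0.0851 j [ 1.14  0.48  0.02  1.56 -0.01  1.11 -0.08]
shift tool [ 0.3105 -0.2298  0.0434] rz 48.72
```

```bash
python3 -m jog '[{"x":0.0388,"y":-0.0287},{"x":0.0388,"y":-0.0287},{"x":0.0388,"y":-0.0287},{"x":0.0388,"y":-0.0287},{"x":0.0388,"y":-0.0287},{"x":0.0388,"y":-0.0287},{"x":0.0388,"y":-0.0287},{"x":0.0388,"y":-0.0287}]'
python3 -m jog '[{"rz":9.3},{"rz":9.3},{"rz":9.3},{"rz":9.3},{"rz":9.3},{"fingers":0.0854}]'
python3 - <<'E'
from h import *
plan([.4375,-.320,.15],-28)
E
```

```text
t 1.1 tcp [ 0.2167 -0.6393  0.1934] yaw 18.72 zax [-0. -0. -1.] w 0.0851 j [ 1.14  0.48  0.02  1.56 -0.01  1.11 -0.08]
shift tool [ 0.3116 -0.2315  0.0434] rz 46.72validation failed for argument at $[0]...
validation failed for argument at $[0]...
```

```bash
python3 -m jog '[{"fingers":0.085,"x":0.039,"y":-0.029,"z":0,"rx":0,"ry":0,"rz":0},{"fingers":0.085,"x":0.039,"y":-0.029,"z":0,"rx":0,"ry":0,"rz":0},{"fingers":0.085,"x":0.039,"y":-0.029,"z":0,"rx":0,"ry":0,"rz":0},{"fingers":0.085,"x":0.039,"y":-0.029,"z":0,"rx":0,"ry":0,"rz":0},{"fingers":0.085,"x":0.039,"y":-0.029,"z":0,"rx":0,"ry":0,"rz":0},{"fingers":0.085,"x":0.039,"y":-0.029,"z":0,"rx":0,"ry":0,"rz":0},{"fingers":0.085,"x":0.039,"y":-0.029,"z":0,"rx":0,"ry":0,"rz":0},{"fingers":0.085,"x":0.039,"y":-0.029,"z":0,"rx":0,"ry":0,"rz":0}]'
python3 -m jog '[{"fingers":0.085,"x":0,"y":0,"z":0,"rx":0,"ry":0,"rz":9.3},{"fingers":0.085,"x":0,"y":0,"z":0,"rx":0,"ry":0,"rz":9.3},{"fingers":0.085,"x":0,"y":0,"z":0,"rx":0,"ry":0,"rz":9.3},{"fingers":0.085,"x":0,"y":0,"z":0,"rx":0,"ry":0,"rz":9.3},{"fingers":0.085,"x":0,"y":0,"z":0,"rx":0,"ry":0,"rz":9.3},{"fingers":0.085,"x":0,"y":0,"z":0,"rx":0,"ry":0,"rz":0}]'
python3 - <<'E'
from h import *
plan([.4375,-.320,.15],-28)
E
```

```text
clock: 2.1
tcp_pos: [0.4386, -0.3181, 0.1937]
orientation: [3.099, 0.511, 0.001]
contact_force: [1.0, -1.0, 0.1]
grip_width: 0.0852
gripper_force: 0.0
clock: 2.85
tcp_pos: [0.4378, -0.3194, 0.1935]
orientation: [3.05, -0.752, 0.0]
contact_force: [-1.0, 0.0, -0.1]
grip_width: 0.085
gripper_force: 0.0
t 2.85 tcp [ 0.4378 -0.3194  0.1935] yaw -27.69 zax [ 0. -0. -1.] w 0.085 j [ 0.53  0.26 -0.01  1.87  0.    1.01 -1.54]
shift tool [0.     0.0007 0.0435] rz 0.31
```

```bash
python3 -m jog '[{"fingers":0.085,"x":0,"y":0.0007,"z":0.05,"rx":0,"ry":0,"rz":0.3},{"fingers":0.085,"x":0,"y":0,"z":0.05,"rx":0,"ry":0,"rz":0},{"fingers":0.085,"x":0,"y":0,"z":0.04,"rx":0,"ry":0,"rz":0},{"fingers":0.085,"x":0,"y":0,"z":0.02,"rx":0,"ry":0,"rz":0},{"fingers":0.085,"x":0,"y":0,"z":0.015,"rx":0,"ry":0,"rz":0},{"fingers":0.085,"x":0,"y":0,"z":0.01,"rx":0,"ry":0,"rz":0},{"fingers":0.085,"x":0,"y":0,"z":0.005,"rx":0,"ry":0,"rz":0},{"fingers":0.085,"x":0,"y":0,"z":0,"rx":0,"ry":0,"rz":0}]' 20
python3 -m jog '[{"fingers":0.049,"x":0,"y":0,"z":0,"rx":0,"ry":0,"rz":0},{"fingers":0.049,"x":0,"y":0,"z":0,"rx":0,"ry":0,"rz":0},{"fingers":0.049,"x":0,"y":0,"z":0,"rx":0,"ry":0,"rz":0},{"fingers":0.049,"x":0,"y":0,"z":0,"rx":0,"ry":0,"rz":0},{"fingers":0.049,"x":0,"y":0,"z":0,"rx":0,"ry":0,"rz":0},{"fingers":0.049,"x":0,"y":0,"z":0,"rx":0,"ry":0,"rz":0}]'
python3 - <<'E'
from h import *
for c in("top","side"):
    p,d=r.grab_frame(c);cv2.imwrite(f"pics/{c}1.png",p[:,:,::-1])
p=cv2.imread("pics/side1.png")[220:400,120:400];cv2.imwrite("pics/side1c.png",cv2.resize(p,None,fx=2.5,fy=2.5))
E
```

```text
clock: 3.85
tcp_pos: [0.4376, -0.3202, 0.0036]
orientation: [3.048, -0.762, 0.001]
contact_force: [-0.4, -0.2, 0.1]
grip_width: 0.085
gripper_force: 0.0
clock: 4.6
tcp_pos: [0.4374, -0.32, 0.0034]
orientation: [3.048, -0.762, 0.0]
contact_force: [-0.7, 0.1, -0.6]
grip_width: 0.049
gripper_force: 0.0
```

View pics/side1c.png

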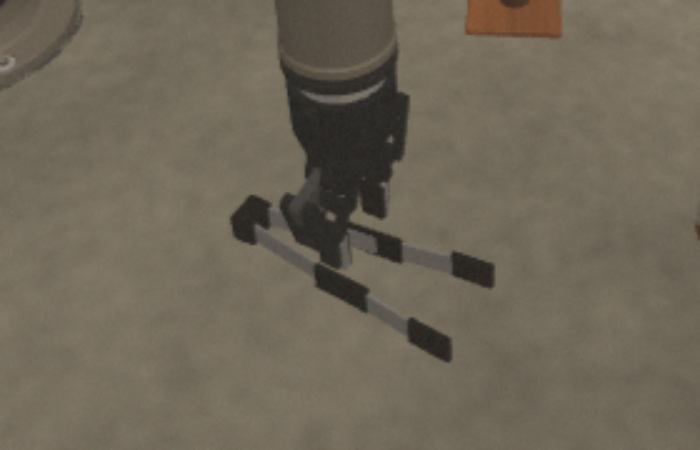

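The tongs have shifted a little: the near pad (crop 340,285) seems to lie outside the near finger (335,250). I'll check with the top view.

```bash
python3 - <<'E'
from h import *
for c in("top","side"):
    r.grab_frame(c)
    for n in["tongs","tongs_tip","jaw_left","jaw_right"]:
        print(c,n,[(np.round(a["xyz"],3).tolist(),round(a["score"],2)) for a in r.landmark_of(n,c)[:2]])
p=cv2.imread("pics/top1.png")
m=np.zeros(p.shape[:2]);m[190:300,415:500]=p[190:300,415:500].max(2)<45
blobs("top",p,m,.024)
a=cv2.resize(p[190:310,400:520],None,fx=4.5,fy=4.5,interpolation=cv2.INTER_CUBIC)
cv2.imwrite("pics/top1c.png",np.clip(a*1.6,0,255))
E
```

```text
top tongs [([0.438, -0.32, 0.002], 0.83)]
top tongs_tip [([0.512, -0.364, 0.014], 0.77)]
top jaw_left [([0.353, -0.268, -0.001], 0.53)]
top jaw_right [([0.349, -0.284, -0.0], 0.49)]
side tongs [([0.438, -0.322, 0.0], 0.59)]
side tongs_tip [([0.509, -0.361, 0.012], 0.95)]
side jaw_left [([0.355, -0.266, 0.002], 0.67), ([0.583, 0.132, 0.052], 0.4)]
side jaw_right [([0.344, -0.281, -0.003], 0.56)]
top [456.7 209. ] 59 [ 0.5273 -0.3247  0.024 ]
top [482.9 221.5] 63 [ 0.4953 -0.3875  0.024 ]
top [490.9 241.4] 417 [ 0.4464 -0.4049  0.024 ]
top [449.2 231.4] 17 [ 0.473  -0.3042  0.024 ]
top [462.3 245.8] 497 [ 0.4372 -0.3347  0.024 ]
top [437.6 283.4] 119 [ 0.3474 -0.2709  0.024 ][ WARN:0@1.096] global loadsave.cpp:1063 imwrite_ Unsupported depth image for selected encoder is fallbacked to CV_8U.
```

View pics/top1c.png

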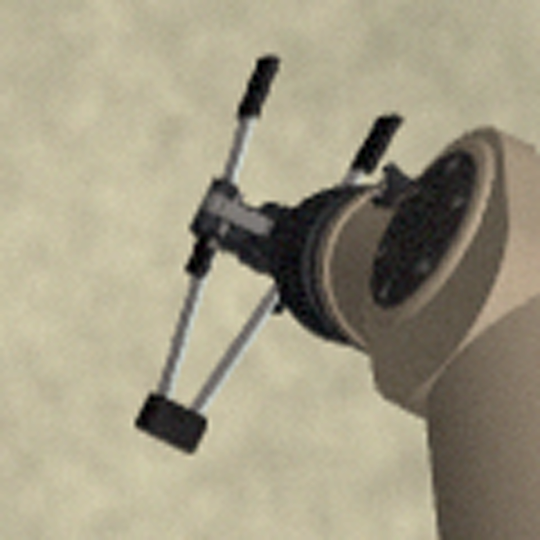

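```bash
python3 - <<'E'
from h import *
o=r.get_obs();M=R.from_rotvec(o["orientation"]).as_matrix()
for c,us in(("top",[(446,236),(448,238),(450,237),(455,239),(445,247),(449,230)]),("side",[(254,322),(254,318),(257,318),(252,330),(256,336),(270,298),(270,304),(271,318),(265,316)])):
    p,d=r.grab_frame(c);k=r.get_calibration(c);E=np.array(k["extrinsics"])
    for u,v in us:
        P=E[:3,:3]@(d[v,u]*np.linalg.solve(np.array(k["mtx"]),[u,v,1]))+E[:3,3]
        print(c,u,v,p[v,u],np.round(P,3),"tool",np.round(M.T@(P-o["tcp_pos"]),3))
E
```

```text
top 446 236 [62 60 57] [ 0.465 -0.262  0.146] tool [-0.004 -0.064 -0.143]
top 448 238 [26 28 28] [ 0.46  -0.265  0.15 ] tool [-0.006 -0.06  -0.146]
top 450 237 [77 74 73] [ 0.462 -0.27   0.146] tool [-0.002 -0.056 -0.143]
top 455 239 [77 72 72] [ 0.458 -0.279  0.152] tool [-0.001 -0.045 -0.148]
top 445 247 [20 22 20] [ 0.435 -0.291  0.028] tool [-0.015 -0.024 -0.024]
top 449 230 [25 26 28] [ 0.478 -0.268  0.148] tool [ 0.011 -0.065 -0.145]
side 254 322 [42 40 38] [ 0.427 -0.357  0.068] tool [ 0.008  0.037 -0.065]
side 254 318 [46 45 41] [ 0.428 -0.354  0.076] tool [ 0.007  0.035 -0.073]
side 257 318 [97 93 86] [ 0.433 -0.353  0.074] tool [ 0.011  0.031 -0.071]
side 252 330 [42 37 33] [ 0.419 -0.341  0.025] tool [-0.007  0.027 -0.022]
side 256 336 [39 38 35] [ 0.426 -0.344  0.011] tool [ 0.001  0.027 -0.007]
side 270 298 [39 36 32] [ 0.453 -0.3    0.069] tool [ 0.005 -0.025 -0.066]
side 270 304 [38 38 35] [ 0.452 -0.301  0.052] tool [ 0.004 -0.024 -0.049]
side 271 318 [41 37 34] [ 0.452 -0.303  0.013] tool [ 0.005 -0.022 -0.01 ]
side 265 316 [92 87 82] [ 0.44  -0.298  0.013] tool [-0.008 -0.021 -0.01 ]
```

```bash
python3 - <<'E'
from h import *
p=cv2.imread("pics/side1.png")[265:365,205:325]
cv2.imwrite("pics/side1d.png",np.clip(cv2.resize(p,None,fx=6,fy=6,interpolation=cv2.INTER_CUBIC)*2.0,0,255).astype(np.uint8))
E
```

```text
(no output)
```

View pics/side1d.png

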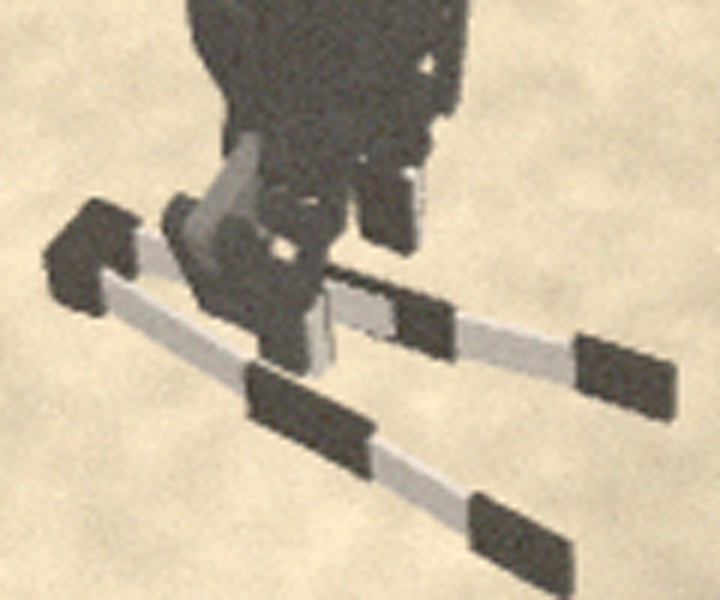

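The picture shows both fingers ending above the tongs: near finger end at full px (254,327), far at (270,306). The true height doesn't match the reported TCP, so I'll measure it.

```bash
python3 - <<'E'
from h import *
o=r.get_obs();M=R.from_rotvec(o["orientation"]).as_matrix()
k=r.get_calibration("side");E=np.array(k["extrinsics"])
for (u,v),yy in (((254,327),.0245),((254,327),.034),((270,306.5),-.0245),((270,306.5),-.0345)):
    dd=M.T@(E[:3,:3]@np.linalg.solve(np.array(k["mtx"]),[u,v,1]));oo=M.T@(E[:3,3]-o["tcp_pos"])
    print((u,v),yy,np.round(oo+dd*(yy-oo[1])/dd[1],4))
p,d=r.grab_frame("side")
v,u=np.mgrid[295:332,235:280];z=d[v,u]
P=np.stack([u*z,v*z,z],-1)@np.linalg.inv(np.array(k["mtx"])).T@E[:3,:3].T+E[:3,3]
T=(P-o["tcp_pos"])@M
for c in range(247,276,4):print(c,[(int(a),*np.round(T[a-295,c-235]*1000).astype(int)) for a in range(299,332,3)])
print(o["joints"],o["tau"],o["contact_force"])
E
```

```text
(254, 327) 0.0245 [-0.0031  0.0245 -0.0297]
(254, 327) 0.034 [ 0.0045  0.034  -0.0448]
(270, 306.5) -0.0245 [ 0.0034 -0.0245 -0.0411]
(270, 306.5) -0.0345 [-0.0036 -0.0345 -0.0271]
247 [(299, np.int64(5), np.int64(45), np.int64(-133)), (302, np.int64(13), np.int64(56), np.int64(-141)), (305, np.int64(13), np.int64(56), np.int64(-133)), (308, np.int64(13), np.int64(57), np.int64(-127)), (311, np.int64(13), np.int64(58), np.int64(-120)), (314, np.int64(12), np.int64(58), np.int64(-112)), (317, np.int64(12), np.int64(59), np.int64(-104)), (320, np.int64(8), np.int64(56), np.int64(-91)), (323, np.int64(-38), np.int64(1), np.int64(4)), (326, np.int64(-19), np.int64(25), np.int64(-24)), (329, np.int64(-20), np.int64(26), np.int64(-16))]
251 [(299, np.int64(-2), np.int64(26), np.int64(-110)), (302, np.int64(1), np.int64(30), np.int64(-108)), (305, np.int64(-57), np.int64(-42), np.int64(4)), (308, np.int64(-1), np.int64(29), np.int64(-90)), (311, np.int64(4), np.int64(36), np.int64(-92)), (314, np.int64(12), np.int64(48), np.int64(-101)), (317, np.int64(12), np.int64(49), np.int64(-94)), (32
[... 3056 characters left out ...]
.int64(-51)), (305, np.int64(-12), np.int64(-66), np.int64(5)), (308, np.int64(-7), np.int64(-57), np.int64(3)), (311, np.int64(-4), np.int64(-52), np.int64(5)), (314, np.int64(15), np.int64(-24), np.int64(-25)), (317, np.int64(15), np.int64(-23), np.int64(-17)), (320, np.int64(14), np.int64(-23), np.int64(-7)), (323, np.int64(14), np.int64(-22), np.int64(1)), (326, np.int64(17), np.int64(-17), np.int64(2)), (329, np.int64(21), np.int64(-11), np.int64(3))]
[ 0.53066476  0.52101949 -0.01778595  2.01466205  0.0155089   0.60595867
 -1.55835813] [-1.33414316e-03 -5.21339965e+01  1.13944430e+00 -1.79041404e+01
  7.90846796e-03  1.22341604e-03  1.86140733e-05] [ 0.36188264 -0.19907852 -0.68826061]
```

The depth readings show the finger ends about 42 mm above the reported TCP, and laterally correct. I'll open, go down 38 mm more with the force watched, then close.

```bash
python3 -m jog '[{"fingers":0.085,"x":0,"y":0,"z":0,"rx":0,"ry":0,"rz":0},{"fingers":0.085,"x":0,"y":0,"z":0,"rx":0,"ry":0,"rz":0},{"fingers":0.085,"x":0,"y":0,"z":0,"rx":0,"ry":0,"rz":0},{"fingers":0.085,"x":0,"y":0,"z":0,"rx":0,"ry":0,"rz":0},{"fingers":0.085,"x":0,"y":0,"z":0.01,"rx":0,"ry":0,"rz":0},{"fingers":0.085,"x":0,"y":0,"z":0.01,"rx":0,"ry":0,"rz":0},{"fingers":0.085,"x":0,"y":0,"z":0.006,"rx":0,"ry":0,"rz":0},{"fingers":0.085,"x":0,"y":0,"z":0,"rx":0,"ry":0,"rz":0}]' 20
python3 -m jog '[{"fingers":0.085,"x":0,"y":0,"z":0.006,"rx":0,"ry":0,"rz":0},{"fingers":0.085,"x":0,"y":0,"z":0.006,"rx":0,"ry":0,"rz":0},{"fingers":0.085,"x":0,"y":0,"z":0,"rx":0,"ry":0,"rz":0}]'
python3 - <<'E'
from h import *
p,d=r.grab_frame("side");cv2.imwrite("pics/side2.png",p[:,:,::-1])
p=p[265:365,205:325,::-1]
cv2.imwrite("pics/side2d.png",np.clip(cv2.resize(p,None,fx=5,fy=5,interpolation=cv2.INTER_CUBIC)*2.0,0,255).astype(np.uint8))
E
```

```text
clock: 6.35
tcp_pos: [0.4368, -0.3197, -0.0234]
orientation: [-3.047, 0.762, 0.002]
contact_force: [-0.2, 0.9, -0.0]
grip_width: 0.0852
gripper_force: 0.0
clock: 6.72
tcp_pos: [0.4371, -0.3198, -0.0351]
orientation: [-3.048, 0.762, 0.001]
contact_force: [-0.3, -0.2, -0.9]
grip_width: 0.0848
gripper_force: 0.0
```

View pics/side2d.png

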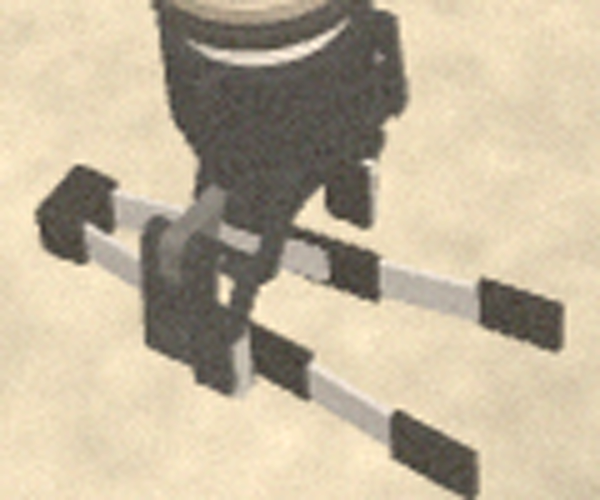

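Both fingers now straddle the tongs' pads: near finger end at full px (249,344), far finger behind the left pad. I'll close lightly, lift and check.

```bash
python3 -m jog '[{"fingers":0.048,"x":0,"y":0,"z":0,"rx":0,"ry":0,"rz":0},{"fingers":0.048,"x":0,"y":0,"z":0,"rx":0,"ry":0,"rz":0},{"fingers":0.048,"x":0,"y":0,"z":0,"rx":0,"ry":0,"rz":0},{"fingers":0.048,"x":0,"y":0,"z":0,"rx":0,"ry":0,"rz":0},{"fingers":0.048,"x":0,"y":0,"z":0,"rx":0,"ry":0,"rz":0},{"fingers":0.048,"x":0,"y":0,"z":0,"rx":0,"ry":0,"rz":0}]'
python3 -m jog '[{"fingers":0.048,"x":0,"y":0,"z":-0.01,"rx":0,"ry":0,"rz":0},{"fingers":0.048,"x":0,"y":0,"z":-0.02,"rx":0,"ry":0,"rz":0},{"fingers":0.048,"x":0,"y":0,"z":-0.03,"rx":0,"ry":0,"rz":0},{"fingers":0.048,"x":0,"y":0,"z":-0.03,"rx":0,"ry":0,"rz":0},{"fingers":0.048,"x":0,"y":0,"z":-0.02,"rx":0,"ry":0,"rz":0},{"fingers":0.048,"x":0,"y":0,"z":-0.01,"rx":0,"ry":0,"rz":0},{"fingers":0.048,"x":0,"y":0,"z":0,"rx":0,"ry":0,"rz":0}]'
python3 - <<'E'
from h import *
p,d=r.grab_frame("side");cv2.imwrite("pics/side3.png",p[:,:,::-1])
p=p[215:365,205:345,::-1]
cv2.imwrite("pics/side3d.png",np.clip(cv2.resize(p,None,fx=4,fy=4,interpolation=cv2.INTER_CUBIC)*2.0,0,255).astype(np.uint8))
o=r.get_obs();M=R.from_rotvec(o["orientation"]).as_matrix();print(o["gripper_force"],o["grip_width"])
for n in["tongs","tongs_tip"]:
  for c in("side","top"):
    r.grab_frame(c)
    print(n,c,[(np.round(a["xyz"],3).tolist(),np.round(M.T@(np.array(a["xyz"])-o["tcp_pos"]),3),round(a["score"],2)) for a in r.landmark_of(n,c)[:1]])
E
```

```text
clock: 7.52
tcp_pos: [0.4379, -0.3204, -0.0339]
orientation: [3.047, -0.762, 0.002]
contact_force: [-0.5, 0.0, 5.7]
grip_width: 0.0483
gripper_force: 5.1
clock: 8.4
tcp_pos: [0.4376, -0.3201, 0.0859]
orientation: [3.048, -0.762, 0.001]
contact_force: [0.1, -0.3, -1.9]
grip_width: 0.0482
gripper_force: 3.2
3.187865219952073 0.04763646991323904
tongs side [([0.457, -0.33, 0.118], array([ 0.022, -0.   , -0.033]), 0.85)]
tongs top [([0.46, -0.33, 0.12], array([ 0.025, -0.002, -0.035]), 0.59)]
tongs_tip side [([0.487, -0.348, 0.195], array([ 0.058,  0.001, -0.11 ]), 0.66)]
tongs_tip top [([0.488, -0.35, 0.191], array([ 0.059,  0.003, -0.106]), 0.88)]
```

View pics/side3d.png

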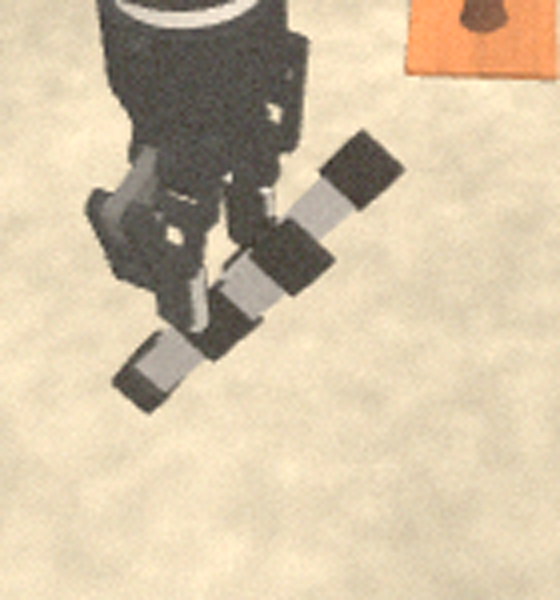

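The tongs swung in the light grip: tips pitched up about 60°, tip end at full px (296,257), back block at (240,310). At 48 mm the pads aren't parallel, so they touch only at the front edge, ahead of the centre of mass. I'll lower them so the counter turns them flat, release, and regrip about 10 mm further back and a little tighter.

```bash
python3 -m jog '[{"fingers":0.048,"x":0,"y":0,"z":0.02,"rx":0,"ry":0,"rz":0},{"fingers":0.048,"x":0,"y":0,"z":0.02,"rx":0,"ry":0,"rz":0},{"fingers":0.048,"x":0,"y":0,"z":0.015,"rx":0,"ry":0,"rz":0},{"fingers":0.048,"x":0,"y":0,"z":0.012,"rx":0,"ry":0,"rz":0},{"fingers":0.048,"x":0,"y":0,"z":0.012,"rx":0,"ry":0,"rz":0},{"fingers":0.048,"x":0,"y":0,"z":0.01,"rx":0,"ry":0,"rz":0},{"fingers":0.048,"x":0,"y":0,"z":0.01,"rx":0,"ry":0,"rz":0},{"fingers":0.048,"x":0,"y":0,"z":0.008,"rx":0,"ry":0,"rz":0}]'
python3 -m jog '[{"fingers":0.048,"x":0,"y":0,"z":0.005,"rx":0,"ry":0,"rz":0},{"fingers":0.048,"x":0,"y":0,"z":0.004,"rx":0,"ry":0,"rz":0},{"fingers":0.048,"x":0,"y":0,"z":0.002,"rx":0,"ry":0,"rz":0},{"fingers":0.048,"x":0,"y":0,"z":0,"rx":0,"ry":0,"rz":0}]'
python3 - <<'E'
from h import *
p,d=r.grab_frame("side");cv2.imwrite("pics/side4.png",p[:,:,::-1])
p=p[215:365,205:345,::-1]
cv2.imwrite("pics/side4d.png",np.clip(cv2.resize(p,None,fx=4,fy=4,interpolation=cv2.INTER_CUBIC)*2.0,0,255).astype(np.uint8))
o=r.get_obs();M=R.from_rotvec(o["orientation"]).as_matrix();print(o["gripper_force"],o["grip_width"])
for n in["tongs","tongs_tip"]:
  for c in("side","top"):
    r.grab_frame(c)
    print(n,c,[(np.round(a["xyz"],3).tolist(),np.round(M.T@(np.array(a["xyz"])-o["tcp_pos"]),3),round(a["score"],2)) for a in r.landmark_of(n,c)[:1]])
E
```

```text
clock: 9.85
tcp_pos: [0.4371, -0.3199, -0.0223]
orientation: [-3.048, 0.762, 0.001]
contact_force: [-0.5, 0.6, -0.3]
grip_width: 0.048
gripper_force: 4.3
clock: 10.35
tcp_pos: [0.4378, -0.3203, -0.0318]
orientation: [3.047, -0.762, 0.002]
contact_force: [-1.6, 1.9, 6.3]
grip_width: 0.048
gripper_force: 6.8
6.771287705632858 0.048039332188428534
tongs side [([0.467, -0.335, -0.005], array([ 0.033, -0.001, -0.027]), 0.8)]
tongs top [([0.47, -0.334, 0.002], array([ 0.035, -0.003, -0.033]), 0.64)]
tongs_tip side [([0.54, -0.379, 0.015], array([ 0.118,  0.004, -0.047]), 0.69)]
tongs_tip top [([0.737, -0.282, -0.002], array([ 0.246, -0.175, -0.029]), 0.71)]
```

View pics/side4d.png

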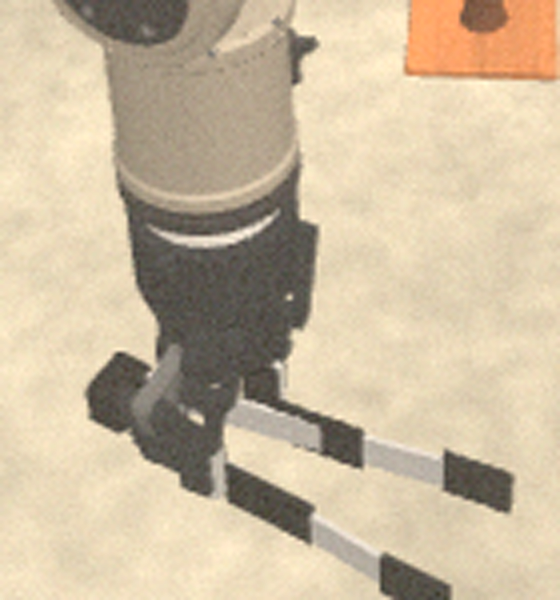

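The tongs lie flat again, about 34 mm ahead of the tool: near pad at full px (272,340), tips at (325,335) and (309,360). I'll release, move forward 24 mm and regrip at 46 mm.

```bash
python3 -m jog '[{"fingers":0.085,"x":0,"y":0,"z":-0.002,"rx":0,"ry":0,"rz":0},{"fingers":0.085,"x":0,"y":0,"z":0,"rx":0,"ry":0,"rz":0},{"fingers":0.085,"x":0,"y":0,"z":0,"rx":0,"ry":0,"rz":0},{"fingers":0.085,"x":0,"y":0,"z":0,"rx":0,"ry":0,"rz":0},{"fingers":0.085,"x":0.012,"y":0,"z":0,"rx":0,"ry":0,"rz":0},{"fingers":0.085,"x":0.012,"y":0,"z":0,"rx":0,"ry":0,"rz":0},{"fingers":0.085,"x":0,"y":0,"z":0.001,"rx":0,"ry":0,"rz":0},{"fingers":0.085,"x":0,"y":0,"z":0,"rx":0,"ry":0,"rz":0}]' 20
python3 - <<'E'
from h import *
o=r.get_obs();M=R.from_rotvec(o["orientation"]).as_matrix()
for n in["tongs","tongs_tip"]:
  for c in("side","top"):
    r.grab_frame(c)
    print(n,c,[(np.round(a["xyz"],3).tolist(),np.round(M.T@(np.array(a["xyz"])-o["tcp_pos"]),3),round(a["score"],2)) for a in r.landmark_of(n,c)[:1]])
p=cv2.cvtColor(r.grab_frame("side")[0],cv2.COLOR_RGB2BGR);cv2.imwrite("pics/side5.png",p)
m=np.zeros(p.shape[:2]);m[290:390,200:360]=p[290:390,200:360].max(2)<48
k=r.get_calibration("side")
blobs("side",p,m,.013)
plan([.437,-.322,.15],-30)
E
```

```text
clock: 11.8
tcp_pos: [0.4583, -0.3312, -0.0319]
orientation: [-3.048, 0.762, 0.001]
contact_force: [-0.3, -0.0, 0.7]
grip_width: 0.0848
gripper_force: 0.0
tongs side [([0.468, -0.336, -0.0], array([ 0.011, -0.   , -0.032]), 0.88)]
tongs top [([0.468, -0.336, 0.001], array([ 0.011, -0.001, -0.033]), 0.77)]
tongs_tip side [([0.54, -0.378, 0.015], array([ 0.095,  0.003, -0.047]), 0.72)]
tongs_tip top [([0.541, -0.38, 0.009], array([ 0.096,  0.004, -0.041]), 0.72)]
side [268.8 314.3] 1356 [ 0.4475 -0.2933  0.013 ]
side [233.7 312.2] 163 [ 0.3753 -0.2863  0.013 ]
side [324.2 334.1] 139 [ 0.5587 -0.3442  0.013 ]
side [307.4 362.8] 151 [ 0.525  -0.4066  0.013 ]
t 12.25 tcp [ 0.4585 -0.3313 -0.0315] yaw -28.08 zax [ 0. -0. -1.] w 0.0851 j [ 0.53  0.61 -0.02  1.97  0.02  0.57 -1.56]
shift tool [-0.0234  0.0019 -0.1815] rz 1.92
```

```bash
python3 -m jog '[{"fingers":0.046,"x":0,"y":0,"z":0,"rx":0,"ry":0,"rz":2},{"fingers":0.046,"x":0,"y":0,"z":0,"rx":0,"ry":0,"rz":0},{"fingers":0.046,"x":0,"y":0,"z":0,"rx":0,"ry":0,"rz":0},{"fingers":0.046,"x":0,"y":0,"z":0,"rx":0,"ry":0,"rz":0},{"fingers":0.046,"x":0,"y":0,"z":0,"rx":0,"ry":0,"rz":0},{"fingers":0.046,"x":0,"y":0,"z":0,"rx":0,"ry":0,"rz":0}]'
python3 -m jog '[{"fingers":0.046,"x":0,"y":0,"z":-0.004,"rx":0,"ry":0,"rz":0},{"fingers":0.046,"x":0,"y":0,"z":-0.008,"rx":0,"ry":0,"rz":0},{"fingers":0.046,"x":0,"y":0,"z":-0.01,"rx":0,"ry":0,"rz":0},{"fingers":0.046,"x":0,"y":0,"z":-0.008,"rx":0,"ry":0,"rz":0},{"fingers":0.046,"x":0,"y":0,"z":-0.004,"rx":0,"ry":0,"rz":0},{"fingers":0.046,"x":0,"y":0,"z":0,"rx":0,"ry":0,"rz":0},{"fingers":0.046,"x":0,"y":0,"z":0,"rx":0,"ry":0,"rz":0}]'
python3 - <<'E'
from h import *
o=r.get_obs();M=R.from_rotvec(o["orientation"]).as_matrix()
for n in["tongs","tongs_tip"]:
  for c in("side","top"):
    p,_=r.grab_frame(c);cv2.imwrite(f"pics/{c}6.png",p[:,:,::-1])
    print(n,c,[(np.round(a["xyz"],3).tolist(),np.round(M.T@(np.array(a["xyz"])-o["tcp_pos"]),3),round(a["score"],2)) for a in r.landmark_of(n,c)[:1]])
E
```

```text
clock: 13.0
tcp_pos: [0.4592, -0.3315, -0.031]
orientation: [3.034, -0.814, 0.002]
contact_force: [-0.3, 1.5, 4.8]
grip_width: 0.0458
gripper_force: 5.7
clock: 13.88
tcp_pos: [0.4584, -0.3312, 0.0022]
orientation: [-3.034, 0.815, 0.001]
contact_force: [-0.1, 0.3, -1.5]
grip_width: 0.0465
gripper_force: 4.1
tongs side [([0.468, -0.334, 0.034], array([ 0.01 , -0.002, -0.032]), 0.97)]
tongs top [([0.468, -0.336, 0.033], array([ 0.01 , -0.001, -0.031]), 0.79)]
tongs_tip side [([0.539, -0.379, 0.044], array([ 0.094,  0.001, -0.042]), 0.66)]
tongs_tip top [([0.544, -0.377, 0.046], array([ 0.097, -0.003, -0.044]), 0.7)]
```

The tongs are level in the grip. I'll raise them and carry them over to the soap.

```bash
python3 -m jog '[{"fingers":0.046,"x":0,"y":0,"z":-0.01,"rx":0,"ry":0,"rz":0},{"fingers":0.046,"x":0,"y":0,"z":-0.02,"rx":0,"ry":0,"rz":0},{"fingers":0.046,"x":0,"y":0,"z":-0.025,"rx":0,"ry":0,"rz":0},{"fingers":0.046,"x":0,"y":0,"z":-0.015,"rx":0,"ry":0,"rz":0},{"fingers":0.046,"x":-0.003,"y":-0.007,"z":0,"rx":0,"ry":0,"rz":0},{"fingers":0.046,"x":-0.0065,"y":-0.013,"z":0,"rx":0,"ry":0,"rz":0},{"fingers":0.046,"x":-0.01,"y":-0.02,"z":0,"rx":0,"ry":0,"rz":0},{"fingers":0.046,"x":-0.013,"y":-0.0265,"z":0,"rx":0,"ry":0,"rz":0}]' 20
python3 -m jog '[{"fingers":0.046,"x":-0.013,"y":-0.0265,"z":0,"rx":0,"ry":0,"rz":0},{"fingers":0.046,"x":-0.013,"y":-0.0265,"z":0,"rx":0,"ry":0,"rz":0},{"fingers":0.046,"x":-0.013,"y":-0.0265,"z":0,"rx":0,"ry":0,"rz":0},{"fingers":0.046,"x":-0.013,"y":-0.0265,"z":0,"rx":0,"ry":0,"rz":0},{"fingers":0.046,"x":-0.013,"y":-0.0265,"z":0,"rx":0,"ry":0,"rz":0},{"fingers":0.046,"x":-0.013,"y":-0.0265,"z":0,"rx":0,"ry":0,"rz":0},{"fingers":0.046,"x":-0.013,"y":-0.0265,"z":0,"rx":0,"ry":0,"rz":0},{"fingers":0.046,"x":-0.013,"y":-0.0265,"z":0,"rx":0,"ry":0,"rz":0}]'
python3 -m jog '[{"fingers":0.046,"x":-0.013,"y":-0.0265,"z":0,"rx":0,"ry":0,"rz":0},{"fingers":0.046,"x":-0.013,"y":-0.0265,"z":0,"rx":0,"ry":0,"rz":0},{"fingers":0.046,"x":-0.013,"y":-0.0265,"z":0,"rx":0,"ry":0,"rz":0},{"fingers":0.046,"x":-0.013,"y":-0.0265,"z":0,"rx":0,"ry":0,"rz":0},{"fingers":0.046,"x":-0.01,"y":-0.02,"z":0,"rx":0,"ry":0,"rz":0},{"fingers":0.046,"x":-0.0065,"y":-0.013,"z":0,"rx":0,"ry":0,"rz":0},{"fingers":0.046,"x":-0.003,"y":-0.007,"z":0,"rx":0,"ry":0,"rz":0}]'
python3 -m jog '[{"fingers":0.046,"x":0,"y":0,"z":0,"rx":0,"ry":0,"rz":-3},{"fingers":0.046,"x":0,"y":0,"z":0,"rx":0,"ry":0,"rz":-6},{"fingers":0.046,"x":0,"y":0,"z":0,"rx":0,"ry":0,"rz":-8},{"fingers":0.046,"x":0,"y":0,"z":0,"rx":0,"ry":0,"rz":-6},{"fingers":0.046,"x":0,"y":0,"z":0,"rx":0,"ry":0,"rz":-3},{"fingers":0.046,"x":0,"y":0,"z":0,"rx":0,"ry":0,"rz":0},{"fingers":0.046,"x":0,"y":0,"z":0,"rx":0,"ry":0,"rz":0}]'
cat > look.py <<'E'
from h import *
import sys
o=r.get_obs();M=R.from_rotvec(o["orientation"]).as_matrix()
for c in("side","top"):
    p,_=r.grab_frame(c);cv2.imwrite(f"pics/{c}{sys.argv[1]}.png",p[:,:,::-1])
    for n in["tongs","tongs_tip","soap_blue","soap_cream","soap_pink"]:
        print(n,c,[(np.round(a["xyz"],3).tolist(),np.round(M.T@(np.array(a["xyz"])-o["tcp_pos"]),3).tolist(),round(a["score"],2)) for a in r.landmark_of(n,c)[:2]])
plan([.4897,.1397,.013],-4)
E
python3 look.py 7
python3 - <<'E'
import cv2,numpy as np
a=cv2.imread("pics/side7.png")[90:270,200:400];b=cv2.imread("pics/top7.png")[140:320,190:390]
cv2.imwrite("pics/both7.png",np.clip(cv2.resize(np.hstack([a,b]),None,fx=2,fy=2,interpolation=cv2.INTER_CUBIC)*1.7,0,255).astype(np.uint8))
E
```

```text
clock: 15.28
tcp_pos: [0.463, -0.2557, 0.0713]
orientation: [-3.034, 0.815, 0.003]
contact_force: [0.7, 1.3, -0.8]
grip_width: 0.0456
gripper_force: 4.1
clock: 16.27
tcp_pos: [0.4787, -0.0198, 0.0714]
orientation: [3.034, -0.813, -0.003]
contact_force: [0.5, 0.7, -0.7]
grip_width: 0.0459
gripper_force: 4.1
clock: 17.15
tcp_pos: [0.4905, 0.1411, 0.0719]
orientation: [3.034, -0.813, -0.002]
contact_force: [0.4, 1.5, -1.6]
grip_width: 0.0459
gripper_force: 4.1
clock: 18.02
tcp_pos: [0.4912, 0.1398, 0.0723]
orientation: [3.139, -0.114, -0.0]
contact_force: [0.2, 0.9, -1.2]
grip_width: 0.0462
gripper_force: 4.1
tongs side [([0.503, 0.139, 0.103], [0.012, -0.0, -0.031], 0.57)]
tongs_tip side [([0.585, 0.135, 0.115], [0.093, -0.002, -0.043], 0.65)]
soap_blue side [([0.582, 0.134, 0.054], [0.091, -0.001, 0.018], 0.55)]
soap_cream side [([0.584, 0.129, -0.002], [0.094, 0.004, 0.075], 0.74), ([0.58, 0.031, 0.052], [0.097, 0.102, 0.021], 0.72)]
soap_pink side []
tongs top [([0.503, 0.139, 0.103], [0.012, 0.0, -0.031], 0.56), ([0.589, 0.233, 0.058], [0.091, -0.1, 0.014], 0.19)]
tongs_tip top [([0.585, 0.134, 0.115], [0.094, -0.001, -0.043], 0.61)]
soap_blue top [([0.586, 0.134, 0.059], [0.095, -0.002, 0.014], 0.74)]
soap_cream top [([0.577, 0.033, 0.058], [0.093, 0.101, 0.014], 0.69)]
soap_pink top [([0.591, 0.235, 0.058], [0.093, -0.102, 0.015], 0.5)]
t 18.625 tcp [0.4913 0.1403 0.0724] yaw -4.08 zax [ 0. -0. -1.] w 0.0463 j [-0.2   0.38 -0.24  2.04  0.13  0.74 -2.17]
shift tool [-0.0016  0.0007  0.0594] rz -0.08
```

View pics/both7.png

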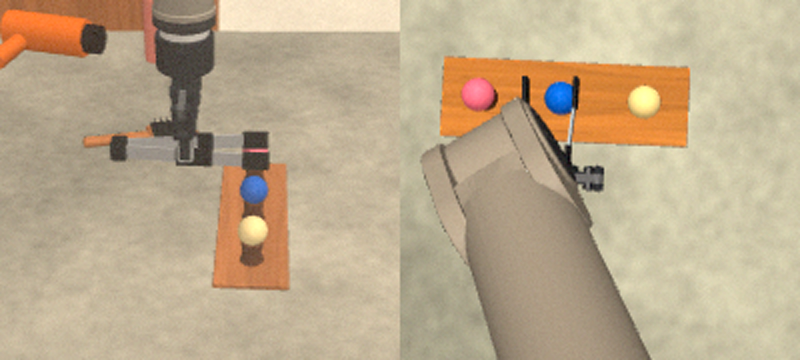

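Side view: the tongs are level with the tips above the blue soap. Top view: the tips at full px (253,190) and (278,190) straddle the blue soap. I'll check the lateral centring with blobs from the same camera.

```bash
python3 - <<'E'
from h import *
p=cv2.imread("pics/top7.png")
m=np.zeros(p.shape[:2]);m[172:205,240:290]=p[172:205,240:290].max(2)<45
blobs("top",p,m,.128,8)
p=cv2.imread("pics/top0.png");hsv=cv2.cvtColor(p,cv2.COLOR_BGR2HSV)
for lo,hi,n in((100,130,"blue"),):
    b=(hsv[...,0]>lo)&(hsv[...,0]<hi)&(hsv[...,1]>150);b[:150]=0;b[220:]=0;b[:,:200]=0;b[:,340:]=0
    blobs("top",p,b,.055)
k=r.get_calibration("top");E=np.array(k["extrinsics"])
for y in(.1275,.131,.134):print(y,np.array(k["mtx"])@(np.linalg.inv(E)@[.585,y,.055,1])[:3]/(np.linalg.inv(E)@[.585,y,.055,1])[2])
for c,f in(("side","pics/side0.png"),):
    p=cv2.imread(f);hsv=cv2.cvtColor(p,cv2.COLOR_BGR2HSV);b=(hsv[...,0]>100)&(hsv[...,0]<130)&(hsv[...,1]>150);b[:165]=0;b[205:]=0;b[:,:310]=0;b[:,340:]=0
    blobs(c,p,b,.055)
E
```

```text
top [252.5 184.2] 50 [0.5895 0.1628 0.128 ]
top [277.3 186. ] 41 [0.5842 0.107  0.128 ]
top [259.2 200.1] 28 [0.5534 0.1482 0.128 ]
top [270.1 188.5] 195 [0.5856 0.1306 0.055 ]
0.1275 [271.35907701 188.68315557   1.        ]
0.131 [269.90688309 188.71560545   1.        ]
0.134 [268.66221056 188.74341819   1.        ]
side [328.3 182.2] 41 [0.5911 0.143  0.055 ]
```

```bash
python3 -m jog '[{"fingers":0.046,"x":0,"y":0.002,"z":0.005,"rx":0,"ry":0,"rz":0},{"fingers":0.046,"x":0,"y":0,"z":0.01,"rx":0,"ry":0,"rz":0},{"fingers":0.046,"x":0,"y":0,"z":0.01,"rx":0,"ry":0,"rz":0},{"fingers":0.046,"x":0,"y":0,"z":0.005,"rx":0,"ry":0,"rz":0},{"fingers":0.046,"x":0,"y":0,"z":0,"rx":0,"ry":0,"rz":0}]' 20
python3 look.py 8 | grep -v cream | grep -v pink
python3 - <<'E'
from h import *
p=cv2.imread("pics/top8.png")
m=np.zeros(p.shape[:2]);m[172:205,240:290]=p[172:205,240:290].max(2)<45
blobs("top",p,m,.098,8)
hsv=cv2.cvtColor(p,cv2.COLOR_BGR2HSV);b=(hsv[...,0]>100)&(hsv[...,0]<130)&(hsv[...,1]>150);b[:150]=0;b[220:]=0;b[:,:200]=0;b[:,340:]=0
blobs("top",p,b,.055)
cv2.imwrite("pics/top8c.png",np.clip(cv2.resize(p[160:220,225:315],None,fx=8,fy=8,interpolation=cv2.INTER_CUBIC)*1.7,0,255).astype(np.uint8))
E
```

```text
clock: 19.25
tcp_pos: [0.4908, 0.1382, 0.0418]
orientation: [3.139, -0.111, -0.002]
contact_force: [-0.4, 0.1, -1.1]
grip_width: 0.0461
gripper_force: 4.1
tongs side [([0.5, 0.137, 0.071], [0.009, 0.001, -0.029], 0.8)]
tongs_tip side [([0.582, 0.132, 0.088], [0.091, -0.001, -0.047], 0.86)]
soap_blue side [([0.585, 0.132, 0.056], [0.094, -0.001, -0.014], 0.53)]
tongs top [([0.507, 0.138, 0.078], [0.016, -0.001, -0.036], 0.61)]
tongs_tip top [([0.586, 0.132, 0.085], [0.095, -0.001, -0.044], 0.7)]
soap_blue top [([0.586, 0.134, 0.057], [0.096, -0.003, -0.015], 0.45)]
t 19.85 tcp [0.4912 0.1383 0.0425] yaw -4.07 zax [ 0.  0. -1.] w 0.0459 j [-0.21  0.43 -0.23  2.06  0.15  0.67 -2.18]
shift tool [-0.0016 -0.0013  0.0295] rz -0.07
top [255.1 185.5] 36 [0.5894 0.161  0.098 ]
top [279.2 187.5] 39 [0.5836 0.1053 0.098 ]
top [262.3 200.7] 23 [0.5538 0.1449 0.098 ]
top [270.1 188.5] 195 [0.5855 0.1306 0.055 ]
```

View pics/top8c.png

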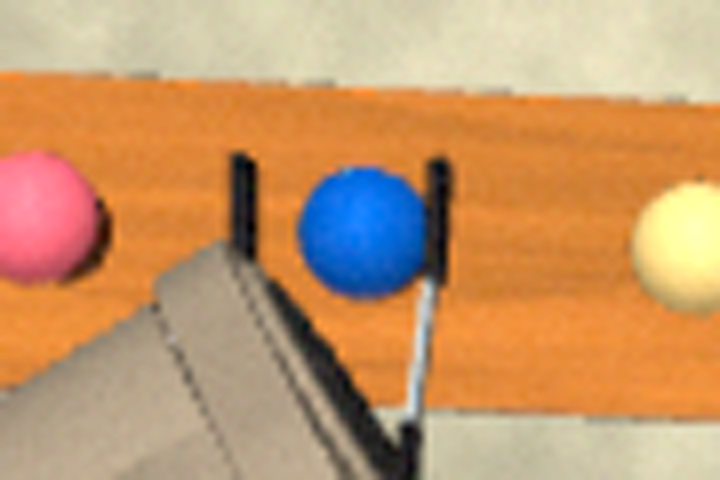

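Crop shows the soap disc (full px 270,189) between tips with inner edges at 257 and 278.5. After height correction the tips' middle is about 2 mm too far in +y, so I correct that and descend.

```bash
python3 -m jog '[{"fingers":0.046,"x":-0.001,"y":0.002,"z":0.002,"rx":0,"ry":0,"rz":0},{"fingers":0.046,"x":0,"y":0,"z":0.007,"rx":0,"ry":0,"rz":0},{"fingers":0.046,"x":0,"y":0,"z":0.008,"rx":0,"ry":0,"rz":0},{"fingers":0.046,"x":0,"y":0,"z":0.007,"rx":0,"ry":0,"rz":0},{"fingers":0.046,"x":0,"y":0,"z":0.005,"rx":0,"ry":0,"rz":0},{"fingers":0.046,"x":0,"y":0,"z":0,"rx":0,"ry":0,"rz":0}]' 20
python3 look.py 9 | grep -v cream | grep -v pink
python3 - <<'E'
from h import *
a=cv2.imread("pics/side9.png")[140:240,260:380];b=cv2.imread("pics/top9.png")[150:250,220:340]
cv2.imwrite("pics/both9.png",np.clip(cv2.resize(np.hstack([a,b]),None,fx=3.3,fy=3.3,interpolation=cv2.INTER_CUBIC)*1.7,0,255).astype(np.uint8))
E
```

```text
clock: 20.6
tcp_pos: [0.4897, 0.1363, 0.0129]
orientation: [3.139, -0.111, -0.001]
contact_force: [0.2, 0.1, -1.3]
grip_width: 0.0461
gripper_force: 4.1
tongs side [([0.502, 0.134, 0.045], [0.012, 0.001, -0.032], 0.63)]
tongs_tip side [([0.582, 0.13, 0.057], [0.093, -0.001, -0.044], 0.91), ([0.403, 0.148, 0.049], [-0.087, -0.005, -0.036], 0.29)]
soap_blue side [([0.584, 0.13, 0.053], [0.095, -0.001, -0.04], 0.52)]
tongs top [([0.504, 0.137, 0.046], [0.014, -0.002, -0.033], 0.67)]
tongs_tip top [([0.584, 0.131, 0.058], [0.095, -0.001, -0.045], 0.51)]
soap_blue top []
t 21.2 tcp [0.4901 0.1364 0.0135] yaw -4.08 zax [ 0.  0. -1.] w 0.0463 j [-0.21  0.47 -0.22  2.08  0.18  0.61 -2.2 ]
shift tool [-0.0006 -0.0033  0.0005] rz -0.08
```

View pics/both9.png

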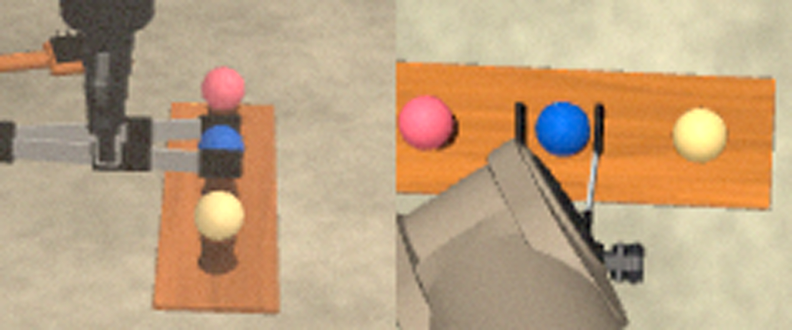

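The soap (top px 391,189 within the crop frame; crop 562,128) now sits between the two tips (crop x 521 and 598), at the right height in the side view. Time to squeeze.

```bash
python3 -m jog '[{"fingers":0.043,"x":0,"y":0,"z":0,"rx":0,"ry":0,"rz":0},{"fingers":0.041,"x":0,"y":0,"z":0,"rx":0,"ry":0,"rz":0},{"fingers":0.039,"x":0,"y":0,"z":0,"rx":0,"ry":0,"rz":0},{"fingers":0.036,"x":0,"y":0,"z":0,"rx":0,"ry":0,"rz":0},{"fingers":0.033,"x":0,"y":0,"z":0,"rx":0,"ry":0,"rz":0},{"fingers":0.03,"x":0,"y":0,"z":0,"rx":0,"ry":0,"rz":0},{"fingers":0.03,"x":0,"y":0,"z":0,"rx":0,"ry":0,"rz":0},{"fingers":0.03,"x":0,"y":0,"z":0,"rx":0,"ry":0,"rz":0}]' 30
python3 -m jog '[{"fingers":0.03,"x":0,"y":0,"z":-0.003,"rx":0,"ry":0,"rz":0},{"fingers":0.03,"x":0,"y":0,"z":-0.007,"rx":0,"ry":0,"rz":0},{"fingers":0.03,"x":0,"y":0,"z":-0.01,"rx":0,"ry":0,"rz":0},{"fingers":0.03,"x":0,"y":0,"z":-0.01,"rx":0,"ry":0,"rz":0},{"fingers":0.03,"x":0,"y":0,"z":-0.007,"rx":0,"ry":0,"rz":0},{"fingers":0.03,"x":0,"y":0,"z":-0.003,"rx":0,"ry":0,"rz":0},{"fingers":0.03,"x":0,"y":0,"z":0,"rx":0,"ry":0,"rz":0}]'
python3 look.py 10
```

```text
clock: 22.2
tcp_pos: [0.4901, 0.1363, 0.0134]
orientation: [3.14, -0.112, 0.0]
contact_force: [0.4, -0.8, -1.0]
grip_width: 0.0386
gripper_force: 30.0
clock: 23.08
tcp_pos: [0.4901, 0.1363, 0.0536]
orientation: [-3.14, 0.112, -0.001]
contact_force: [0.3, -0.9, -2.0]
grip_width: 0.0387
gripper_force: 30.2
tongs side [([0.502, 0.135, 0.084], [0.012, 0.0, -0.031], 0.81)]
tongs_tip side [([0.582, 0.129, 0.098], [0.093, 0.001, -0.044], 0.91)]
soap_blue side [([0.582, 0.13, 0.093], [0.093, -0.001, -0.039], 0.56)]
soap_cream side [([0.58, 0.03, 0.054], [0.097, 0.1, -0.0], 0.71)]
soap_pink side [([0.592, 0.23, 0.054], [0.095, -0.101, -0.0], 0.53)]
tongs top []
tongs_tip top [([0.584, 0.126, 0.094], [0.094, 0.004, -0.041], 0.71), ([0.736, -0.283, -0.004], [0.275, 0.401, 0.057], 0.56)]
soap_blue top [([0.586, 0.132, 0.095], [0.096, -0.003, -0.041], 0.51)]
soap_cream top [([0.579, 0.034, 0.059], [0.096, 0.096, -0.005], 0.76)]
soap_pink top [([0.591, 0.23, 0.059], [0.094, -0.1, -0.005], 0.51)]
t 23.675 tcp [0.49   0.1363 0.0534] yaw -4.08 zax [-0. -0. -1.] w 0.0383 j [-0.2   0.41 -0.24  2.06  0.15  0.69 -2.17]
shift tool [-0.0006 -0.0033  0.0404] rz -0.08
```

The soap came up with the tongs. I'll lift another 80 mm to about 0.175 m and settle.

```bash
python3 -m jog '[{"fingers":0.03,"x":0,"y":0,"z":-0.005,"rx":0,"ry":0,"rz":0},{"fingers":0.03,"x":0,"y":0,"z":-0.01,"rx":0,"ry":0,"rz":0},{"fingers":0.03,"x":0,"y":0,"z":-0.015,"rx":0,"ry":0,"rz":0},{"fingers":0.03,"x":0,"y":0,"z":-0.02,"rx":0,"ry":0,"rz":0},{"fingers":0.03,"x":0,"y":0,"z":-0.015,"rx":0,"ry":0,"rz":0},{"fingers":0.03,"x":0,"y":0,"z":-0.01,"rx":0,"ry":0,"rz":0},{"fingers":0.03,"x":0,"y":0,"z":-0.005,"rx":0,"ry":0,"rz":0},{"fingers":0.03,"x":0,"y":0,"z":0,"rx":0,"ry":0,"rz":0}]'
python3 -m jog '[{"fingers":0.03,"x":0,"y":0,"z":0,"rx":0,"ry":0,"rz":0},{"fingers":0.03,"x":0,"y":0,"z":0,"rx":0,"ry":0,"rz":0},{"fingers":0.03,"x":0,"y":0,"z":0,"rx":0,"ry":0,"rz":0},{"fingers":0.03,"x":0,"y":0,"z":0,"rx":0,"ry":0,"rz":0}]'
python3 look.py 11; cd pics; python3 -c "
import cv2,numpy as np
a=cv2.imread('side11.png')[60:260,220:420];b=cv2.imread('top11.png')[110:310,200:400]
cv2.imwrite('both11.png',np.clip(cv2.resize(np.hstack([a,b]),None,fx=2,fy=2)*1.6,0,255).astype(np.uint8))"
```

```text
clock: 24.68
tcp_pos: [0.49, 0.1363, 0.1335]
orientation: [3.14, -0.112, 0.0]
contact_force: [-0.6, 0.6, -2.1]
grip_width: 0.0384
gripper_force: 30.2
clock: 25.18
tcp_pos: [0.49, 0.1363, 0.1333]
orientation: [3.14, -0.112, -0.0]
contact_force: [-0.6, 0.7, -1.4]
grip_width: 0.0389
gripper_force: 30.2
tongs side [([0.499, 0.135, 0.162], [0.009, 0.001, -0.029], 0.69), ([0.738, -0.285, -0.002], [0.278, 0.403, 0.135], 0.66)]
tongs_tip side [([0.583, 0.129, 0.177], [0.094, 0.001, -0.044], 0.74), ([0.584, 0.128, 0.002], [0.095, 0.001, 0.131], 0.22)]
soap_blue side [([0.581, 0.132, 0.174], [0.091, -0.002, -0.041], 0.52)]
soap_cream side [([0.58, 0.027, 0.054], [0.097, 0.103, 0.079], 0.64)]
soap_pink side [([0.593, 0.23, 0.055], [0.096, -0.101, 0.078], 0.5)]
tongs top [([0.501, 0.138, 0.164], [0.011, -0.002, -0.031], 0.49)]
tongs_tip top [([0.584, 0.13, 0.174], [0.095, -0.0, -0.041], 0.51)]
soap_blue top [([0.586, 0.131, 0.175], [0.096, -0.001, -0.041], 0.64), ([0.581, 0.129, 0.177], [0.092, 0.001, -0.044], 0.5)]
soap_cream top [([0.577, 0.033, 0.056], [0.094, 0.097, 0.077], 0.45)]
soap_pink top [([0.588, 0.236, 0.056], [0.091, -0.106, 0.078], 0.74)]
t 25.775 tcp [0.4901 0.1363 0.1334] yaw -4.08 zax [ 0.  0. -1.] w 0.0385 j [-0.18  0.29 -0.26  1.99  0.1   0.87 -2.13]
shift tool [-0.0006 -0.0033  0.1204] rz -0.08
```

View pics/both11.png

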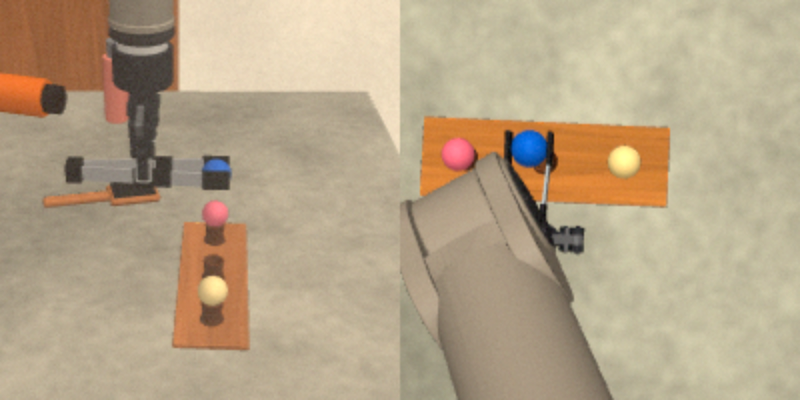

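The blue soap is pinched in the tips (side crop 217,172) above its empty stand (crop 213,265). Pink and cream are still on their stands.

```bash
python3 -c "
from bench import r
print(r.hand_in())"
```

```text
the job is handed in; nothing more can be done
None
```

Job handed in: the blue soap is off its stand, pinched in the tongs and held steady about 17.5 cm above the counter, with the other things left in place; the tongs swung in the first light grip and had to be set back down on the counter and regripped.

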